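# Lock the reagent box with its ball-lock pin

## Task

Gently close the grey reagent box's lid all the way, then lock it with the ball-lock pin that lies in its rest: hold the thumb button in while you push the pin through the aligned holes of the hasp (lug, lid tongue, lug) until its shoulder is fully home against the lug, then let go so that the button springs out and the pin stays locked. Leave the jar, the tall bottle and the beaker where they stand.

Things in the scene. Friction and masses are not known exactly. Their poses are not given: they have to be found in the camera images.
- hasp (a point): Middle of the hasp on the front of the grey reagent box, on the hole's axis, 110 mm above the table, 34 mm in front of the box. Axes: x into the box (away from the robot), y along the hole, z up. Two steel lugs at y = 6 to 14 and -14 to -6 mm, 50 mm tall, have a round 16 mm hole; the shut lid's 8 mm tongue hangs between them, its 19 mm hole in line. The pin may enter from either side.
- box_top (a point): Middle of the front top edge of the reagent box (140 mm deep, 240 wide, 160 tall, fixed to the table); axes as the hasp's. The lugs reach 52 mm out from the front face.
- lid_hinge (a point): Middle of the lid's hinge axis (along y), at the back top of the box, 174 mm behind the hasp point, 160 mm above the table; axes as the hasp's. The lid is 186 mm long from hinge to front edge, 244 mm wide; when shut its top face is flat, 170 mm above the table.
- lid_edge (a point): Middle of the lid's front edge, on its top face; moves with the lid. The shut lid is a hood over the hasp: its underside is 50 mm above the hole's axis and it juts 12 mm further to the front than that axis, over the whole width, so a hand at the pin's head cannot be upright there: it must lean back towards the front (the robot's side) by about 28 to 45 degrees.
- lid (a joint): Opening angle of the lid, rad: 0 shut, grows as its front edge rises, at most 0.9. The hinge is stiff: the lid stays where it is left and moves with about 1 to 4 N pushed down on its top face.
- pin_head (a point): The ball-lock pin (116 mm long, 0.16 kg): middle of its squeeze grip, on its axis; x to the nose. A black disc, 56 mm across, has its nose-side face 12 mm to the nose of this point; the round aluminium thumb button, 44 mm across, has its outer face 12 mm to the rear (6 mm when in). Fingers squeezing these two faces together, above or beside the axis, hold the button in. Level at the start.
- pin_shoulder (a point): The pin's shoulder, on its axis, x to the nose: nose-side face of a collar 22 mm across and 4 mm thick; it meets the lug when the pin is home. Between collar and disc a neck 18 mm across and 28 mm long leaves room for a finger.
- pin_mid (a point): Middle of the pin's working length, on its axis, 14 mm to the nose side of the shoulder, x to the nose. It lies at the hasp point when the pin is fully home. The shank is 14 mm across. Two locking balls 31 to 38 mm from the shoulder stand 3 mm out of it on opposite sides; they block the hole unless the button is in, and beyond the far lug they spring out and lock.
- pin_nose (a point): Tip of the pin, on its axis, 60 mm from the shoulder; the last 10 mm taper from 14 to 6 mm across.
- thumb_button (a joint): How far the pin's thumb button is pressed, m: 0 out (balls out), 0.006 fully in (balls flush). Spring: 3 N to start, 8 N fully in.
- rest_mid (a point): The pin's rest, a grey stand fixed to the table (base 75 x 60 mm): two posts 38 mm apart with slots 16 mm wide, open upwards, in which the shank lies; tops 64 mm above the table. The point is on the lying pin's axis, 60 mm up, between the posts; x to the nose (roughly to the robot's right). The pin lifts straight up.
- dark_jar_mid (a point): Centre of the squat black jar, 64 mm across, 85 mm tall, loose; a bystander.
- tall_bottle_mid (a point): Centre of the amber bottle, 68 mm across, 150 mm tall, loose; a bystander.
- beaker_mid (a point): Centre of the glass beaker, 72 mm across, 90 mm tall, loose; a bystander.
- bucket: Clear plastic bucket, 164 mm across the rim, 150 mm tall, stays put; origin at the centre of its underside. It and the pin's rest may change places.

How it is judged:
On the way, in this order (a step that is already met when the one before it is completed fails the run):
1. the lid is shut (value of joint lid below 0.025 rad), for 0.2 s.
2. the pin is through the holes with its button held in (value of joint thumb_button above 0.004 m and distance between pin_mid and hasp below 0.01 m and angle between the x axis of pin_mid and the y axis of hasp, either way round below 0.15 rad), for 0.1 s.
At the end, for the whole second after the job is handed in: The lid is shut (within 0.025 rad), the pin is through lugs and tongue with its middle within 6 mm of the hasp's middle and its axis within 0.12 rad of the hole's, its thumb button has sprung out (pressed less than 1.5 mm), and it is at rest (value of joint lid below 0.025 rad and value of joint thumb_button below 0.0015 m and distance between pin_mid and hasp below 0.006 m and angle between the x axis of pin_mid and the y axis of hasp, either way round below 0.12 rad and linear speed of pin below 0.02 m/s); the robot touches nothing.
It fails at once if the lid is slammed (faster than 2 rad/s) (velocity of joint lid below -2 rad/s).
It fails at once if the dark jar is shifted by more than 40 mm (distance of dark_jar_mid from where it was at the start of the episode above 0.04 m).
It fails at once if the tall bottle is shifted by more than 40 mm (distance of tall_bottle_mid from where it was at the start of the episode above 0.04 m).
It fails at once if the beaker is shifted by more than 40 mm (distance of beaker_mid from where it was at the start of the episode above 0.04 m).
It also fails if it takes over 58 s, if anything falls off the work surface, if the arm or the gripper's body presses on something with over 40 N, if the wrist force passes 120 N, or if a joint passes its speed limit or range.

## Robot

A 6-joint arm with a two-finger parallel gripper is mounted at the origin on the work surface. World frame = base frame: x ahead of the robot, y to its left, z up, the work surface at z = 0. Lengths are in m, angles in rad, forces in N, time in s.
With the tool pointing down it reaches from about 0.3 to 0.875 m from the base axis. Payload 6.4 kg.
Tool frame: the origin (TCP) lies between the finger pads; the fingertips stand 25 mm ahead of it and the grasp point (between the pads) lies 6 mm ahead of it; z points along the fingers, y is the line along which they close (so a half turn about z gives the same grasp; the last joint's range is limited). The gripper opens to 85 mm and grips with 20 to 120 N. Pads are 22 mm wide; open, the fingers measure 114 mm over their backs; the gripper's body (76 mm by 85 mm) begins 54 mm behind the grasp point. The pads swing forward as they close: fully open they stand 13 mm farther back than shut.
Start: joints at [1.115, 0.181, 1.607, -0, 1.354, -0.206], TCP at [0.142, 0.557, 0.221] pointing down, gripper open.
Joint ranges: [-2.99, 2.99], [-0.89, 2.07], [0.3, 2.58], [-1.14, 4.28], [0, 2.63], [-3.12, 3.12]. Speed limits (rad/s): [2.57, 2.57, 3.01, 3.14, 3.14, 3.14].

## Interface

Orientations are given as a unit quaternion [w, x, y, z].
In Python, from bench import ctrl gives the robot as it stands.
- The arm moves only by the tool servo_tool, never from a script. Its argument "series" is text: rows parted by semicolons, each of 7 numbers parted by spaces: the gripper command: -1 is fully open, 1 is shut, values between are in proportion, then the shift along the tool's x, y, z in m, then the turn, a rotation vector about the tool's x, y, z in degrees. A call has 1 to 12 rows; each row is the pose to reach, as a shift and turn from the pose commanded when the call began, along the tool's axes at that moment; what a row does not reach only later rows make up. A row lasts 1/12 s, in which the tool goes at most 41.7 mm and 7.16 degrees, less where a joint would pass 70% of its speed; a pose out of reach is approached as far as the arm can. A call with a gripper value outside its range is refused whole. The fingers move at their own pace and stop on an object; the grip force is fixed at half the most. Time passes only in rows, so rows that repeat a pose let the fingers close. It gives the time, the measured TCP pose, the force, the opening and the grip force at its end, in the units of the state.
- ctrl.get_obs(): the state, without advancing time (a new reading comes with each control period).
- ctrl.camera(name): name is "scene" or "top" or "wrist"; returns a dict with "img" (384x512x3 uint8, red, green, blue), "z_map" (384x512 float32, m along the optical axis (not along the pixel's ray), 0 where there is no reading), "fovy" (degrees; the focal length in pixels is half the picture's height over the tangent of half this angle, whatever the lens; pixels are square), "cx", "cy" (the principal point, pixels), "k1" (the pictures are not rectified: a ray, as slopes to the right and down, at radius r is drawn at 1 + k1 r^2 times it, then the intrinsics apply), "extrinsics" (4x4, takes a point from camera to world coordinates); the wrist camera has in their place "T_tool_cam" (4x4, takes a point from camera to tool coordinates, whose origin is the TCP and whose axes are the flange's). Camera axes: x right, y down, z forward; pixel columns grow to the right and rows downward; lengths in m; the calibration is good to about 2 mm. A picture is of the moment at which its call begins: read the wrist's pose just before it.
- ctrl.hand_in(): hands the job in; it is judged then, once.
The state is a dict: "time_s": time; "q": joint angles; "dq": joint speeds; "joint_efforts": joint torques, N m; "eef_pos": TCP position; "eef_rot": TCP orientation; "wrist_force": force on the tool from outside, world axes, zero at the start; "torque": the same for the moment, N m; "opening": opening from 0.0 (shut) to 1.0 (fully open); "grasp_force": force on a finger pad.
Only numpy, scipy, OpenCV 4.12 (cv2) and the standard library are available. Lean on these libraries where they do the work, as an engineer would, in place of code of your own. Each camera call takes 0.05 s, during which the arm holds its last target. There are 200 camera calls.

## Working session

There is one attempt and no reset: what is moved stays moved. The work goes in short steps, Python scripts to look and compute and a tool call to move; the robot and the scene stay as the last step left them, time stands still between calls to the robot, and variables do not carry over. Pictures are saved under pics/ and viewed, at most 11 in all, crops included, and the job is handed in when it is done.

Besides the shell and the picture viewer there is one more tool, called as name(argument=value, ...), one argument or row to a line, values as JSON. servo_tool: Moves the arm, as the interface text tells. Its arguments: {"type":"object","properties":{"series":{"type":"string"}},"required":["series"]}

```bash
ls; mkdir -p pics; cat > h.py <<'E'
import numpy as np, cv2, pickle
from bench import ctrl
from scipy.spatial.transform import Rotation as R
def rot(q): return R.from_quat([q[1],q[2],q[3],q[0]])
def shot(name):
    o=ctrl.get_obs(); c=ctrl.camera(name)
    if 'extrinsics' in c: T=np.array(c['extrinsics'])
    else:
        W=np.eye(4); W[:3,:3]=rot(o['eef_rot']).as_matrix(); W[:3,3]=o['eef_pos']; T=W@np.array(c['T_tool_cam'])
    c['T']=T; return c
def slopes(c,uv):
    f=192/np.tan(np.radians(c['fovy'])/2); K=np.array([[f,0,c['cx']],[0,f,c['cy']],[0,0,1.]])
    return cv2.undistortPoints(np.array(uv,float).reshape(-1,1,2),K,np.array([c['k1'],0,0,0.]))[:,0]
def ray(c,uv):
    s=slopes(c,uv); d=np.c_[s,np.ones(len(s))]@c['T'][:3,:3].T
    return c['T'][:3,3],d
def onz(c,uv,z):
    o,d=ray(c,uv); return o+d*((z-o[2])/d[:,2])[:,None]
def cloud(c):
    v,u=np.mgrid[:384,:512]; uv=np.c_[u.ravel(),v.ravel()]
    o,d=ray(c,uv); P=o+d*c['z_map'].reshape(-1,1); P[c['z_map'].ravel()==0]=np.nan
    return P.reshape(384,512,3)
def proj(c,P):
    p=(np.asarray(P,float)-c['T'][:3,3])@c['T'][:3,:3]; s=p[:,:2]/p[:,2:]
    f=192/np.tan(np.radians(c['fovy'])/2); r2=(s**2).sum(1,keepdims=True)
    return s*(1+c['k1']*r2)*f+[c['cx'],c['cy']]
def save(c,f): cv2.imwrite('pics/'+f,cv2.cvtColor(c['img'],cv2.COLOR_RGB2BGR))
E
python3 - <<'E'
from h import *
for n in('scene','top','wrist'):
    c=shot(n); save(c,n+'0.png'); pickle.dump(c,open(n+'0.pkl','wb'))
    print(n,c['fovy'],c['k1'],c['T'].round(3).tolist(), (c['z_map']>0).mean())
    if n=='wrist': print(c['T_tool_cam'])
print(ctrl.get_obs())
a=cv2.imread('pics/scene0.png');b=cv2.imread('pics/top0.png')
E
```

```text
pics
scene 49.10188497476887 -0.14066897468115097 [[-0.537, 0.669, -0.514, 1.198], [0.844, 0.433, -0.318, 0.394], [0.01, -0.604, -0.797, 1.05], [0.0, 0.0, 0.0, 1.0]] 0.9959615071614584
top 47.72174274065188 -0.10218151175366423 [[-0.01, -0.998, 0.062, 0.535], [-1.0, 0.01, 0.002, 0.033], [-0.002, -0.062, -0.998, 1.306], [0.0, 0.0, 0.0, 1.0]] 0.996337890625
wrist 58.18451143452214 0.008495213659377707 [[0.248, 0.933, 0.259, 0.077], [0.969, -0.239, -0.068, 0.574], [-0.001, 0.268, -0.963, 0.373], [0.0, 0.0, 0.0, 1.0]] 0.9959615071614584
[[-8.06811056e-04 -9.63386624e-01 -2.68114828e-01  6.70752783e-02]
 [ 9.99999601e-01 -8.79874602e-04  1.52355197e-04  4.94403292e-04]
 [-3.82684387e-04 -2.68114599e-01  9.63386950e-01 -1.52833286e-01]
 [ 0.00000000e+00  0.00000000e+00  0.00000000e+00  1.00000000e+00]]
{'time_s': 0.15, 'q': array([ 1.11471938e+00,  1.81387946e-01,  1.60776245e+00, -5.12948138e-06,
        1.35381663e+00, -2.06314476e-01]), 'dq': array([ 0.00030071, -0.00314729, -0.00286225,  0.00142466,  0.00059578,
       -0.00103015]), 'joint_efforts': array([ 1.13383860e-03, -4.45259607e+01, -3.51692176e+01, -1.18763505e-04,
        5.78333682e-03, -3.99653430e-07]), 'eef_pos': array([0.14192123, 0.55675983, 0.21988892]), 'eef_rot': array([-2.21086209e-04,  1.24556315e-01,  9.92212302e-01, -6.50652674e-04]), 'wrist_force': array([-0.58877682, -0.15461783,  0.2537866 ]), 'torque': array([-0.01499983,  0.00076195, -0.05874973]), 'grasp_force': 0.0, 'opening': 1.0002321101557925}
```

View pics/scene0.png

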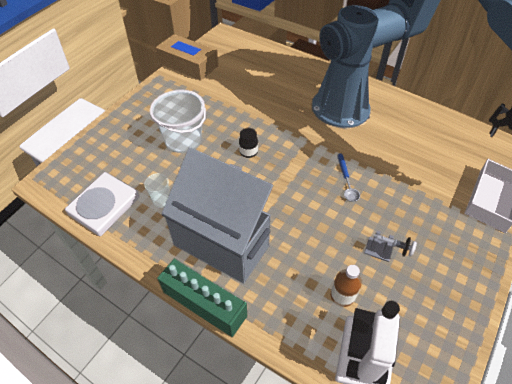

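View pics/top0.png

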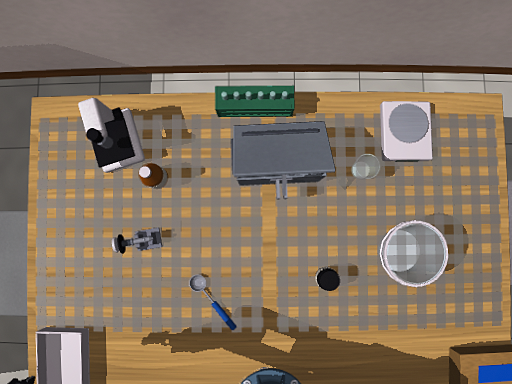

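The scene picture shows the open-lidded grey box, the rest with the pin near (395,245), and the bottle, jar, beaker and bucket. In the top view the hasp lugs are near (282,188) and the pin's black disc is near (120,243) with its nose to the right. The bottle is at (150,175), the jar at (328,279) and the beaker at (365,167).

```bash
python3 - <<'E'
from h import *
c=pickle.load(open('top0.pkl','rb')); P=cloud(c)
s=pickle.load(open('scene0.pkl','rb')); Q=cloud(s)
print('table z',np.nanmedian(P[200:220,200:250,2]), np.nanmedian(Q[150:170,290:320,2]))
def plane(X):
    X=X[~np.isnan(X).any(1)]
    for i in range(6):
        m=X.mean(0); n=np.linalg.svd(X-m,full_matrices=False)[2][2]; d=abs((X-m)@n); X=X[d<max(0.002,2*np.median(d))]
    return m,n*np.sign(n[2]),len(X)
for nm,X in(('top',P[140:168,245:320].reshape(-1,3)),):
    print(nm,plane(X))
print('scene lid',plane(Q[170:205,195:240].reshape(-1,3)), Q[170:205:10,195:240:10,2].round(3).tolist())
def box(nm,r,zlo,zhi,C=P):
    v0,v1,u0,u1=r; X=C[v0:v1,u0:u1].reshape(-1,3); X=X[(X[:,2]>zlo)&(X[:,2]<zhi)]
    print(nm,len(X),'min',X.min(0).round(3),'max',X.max(0).round(3),'med',np.median(X,0).round(3)); return X
box('bottle',(155,195,130,170),.1,.2);box('jar',(262,295,312,345),.07,.1);box('beaker',(150,185,345,385),.05,.12)
box('bucket',(215,290,375,455),.13,.17)
L=box('lugs',(180,202,270,292),.1,.2)
X=box('rest',(220,260,108,170),.05,.15)
np.set_printoptions(linewidth=220)
print((P[225:258:2,108:166:2,2]*1000).round(0).astype(int))
print((P[176:204:2,262:302:2,2]*1000).round(0).astype(int))
b=cv2.imread('pics/top0.png')
a=cv2.resize(b[215:265,100:180],None,fx=5,fy=5,interpolation=cv2.INTER_CUBIC);d=cv2.resize(b[110:210,220:345],None,fx=5,fy=5,interpolation=cv2.INTER_CUBIC)
im=np.zeros((600,800,3),np.uint8); im=np.vstack([cv2.resize(a,(400,250)),cv2.resize(d,(400,320))]); cv2.imwrite('pics/crop1.png',im)
E
```

```text
table z 0.0010204076624804603 0.0022293595052149673
top (array([ 0.71414268, -0.02858064,  0.24239736]), array([0.61961946, 0.02492738, 0.78450644]), 1816)
scene lid (array([ 0.71181537, -0.034182  ,  0.24540904]), array([0.61721942, 0.02428679, 0.78641614]), 1179) [[0.256, 0.26, 0.268, 0.276, 0.28], [0.241, 0.245, 0.254, 0.262, 0.266], [0.225, 0.232, 0.24, 0.251, 0.252], [0.213, 0.217, 0.226, 0.232, 0.241]]
bottle 346 min [0.655 0.308 0.1  ] max [0.715 0.368 0.156] med [0.68  0.331 0.116]
jar 333 min [ 0.353 -0.194  0.07 ] max [ 0.41  -0.14   0.092] med [ 0.382 -0.167  0.085]
beaker 248 min [ 0.667 -0.314  0.05 ] max [ 0.737 -0.245  0.096] med [ 0.707 -0.294  0.08 ]
bucket 1108 min [ 0.366 -0.479  0.13 ] max [ 0.546 -0.303  0.158] med [ 0.453 -0.408  0.148]
lugs 113 min [ 0.61 -0.06  0.1 ] max [ 0.661 -0.002  0.143] med [ 0.637 -0.023  0.134]
rest 427 min [0.46  0.336 0.05 ] max [0.521 0.452 0.089] med [0.495 0.405 0.067]
[[ 1  0  2  4 -3  3  4  5  0  1  0  1  1  2 -1  2  0 -1  3 -4  5  0  0  7  2  3  2 -1 -3]
 [ 1  0 -1  5  0  0  6  6  3  3 -2  0  5 -2  0  0  3  1 -2  3 -1 -2  1  2
[... 6679 characters left out ...]

                     2                    2 -9223372036854775808                    3                    3                   -1                    0                    1                    3                    1]
 [                  -2                    0                   -2                    6                    2                    3                   -2                    1                    2                    0
                     0                    4                    3                    2                   -4                   -1                   -1                    2                   -2                   -1]]<stdin>:22: RuntimeWarning: invalid value encountered in cast
```

View pics/crop1.png

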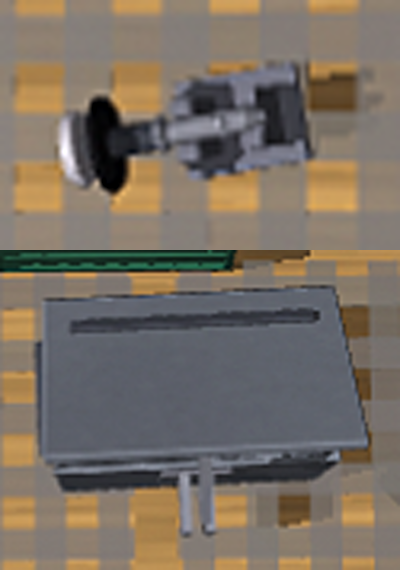

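The crop shows the pin's button near top-view pixel (114,245) and its nose near (153,238). The two lugs are at columns 278 and 285 and end at row 198. Box yaw is about 2.3° and the lid stands at about 0.67 rad, with two views agreeing. Next I take close wrist views of the pin and hasp.

```bash
cat >> h.py <<'E'
def tool(axis_yaw_deg, lean_deg):
    # tool y at yaw (deg from world +y, ccw), leaning back to the robot by lean
    a=np.radians(lean_deg); M=np.c_[[-np.cos(a),0,-np.sin(a)],[0,1,0],[np.sin(a),0,-np.cos(a)]]
    return R.from_euler('z',axis_yaw_deg,degrees=True).as_matrix()@M
def goto(pos,M):
    o=ctrl.get_obs(); A=rot(o['eef_rot'])
    d=A.inv().apply(np.array(pos)-o['eef_pos']); w=(A.inv()*R.from_matrix(M)).as_rotvec(degrees=True)
    print('shift',d.round(4),'turn',w.round(2),'rows>=',max(np.linalg.norm(d)/.0417,np.linalg.norm(w)/7.16).round(1))
E
python3 - <<'E'
from h import *
goto([.46,.39,.22],tool(8,0))
E
```

```text
shift [-3.494e-01 -8.300e-02 -1.000e-04] turn [ -0.07  -0.03 -22.31] rows>= 8.6
```

servo_tool(
  series="-1 -0.35 -0.083 0 0 0 -22.3;-1 -0.35 -0.083 0 0 0 -22.3;-1 -0.35 -0.083 0 0 0 -22.3;-1 -0.35 -0.083 0 0 0 -22.3;-1 -0.35 -0.083 0 0 0 -22.3;-1 -0.35 -0.083 0 0 0 -22.3;-1 -0.35 -0.083 0 0 0 -22.3;-1 -0.35 -0.083 0 0 0 -22.3;-1 -0.35 -0.083 0 0 0 -22.3;-1 -0.35 -0.083 0 0 0 -22.3;-1 -0.35 -0.083 0 0 0 -22.3;-1 -0.35 -0.083 0 0 0 -22.3",
)

```text
time_s: 1.15
eef_pos: [0.4602, 0.3901, 0.22]
eef_rot: [-0.001, -0.069, 0.998, -0.0]
wrist_force: [-0.7, -0.2, -0.1]
opening: 1.001
grasp_force: 0.0
```

```bash
python3 - <<'E'
from h import *
c=shot('wrist'); save(c,'w1.png'); pickle.dump(c,open('w1.pkl','wb')); print(ctrl.get_obs()['eef_pos'],ctrl.get_obs()['time_s'])
goto([.56,-.03,.27],tool(2.3,0))
E
```

```text
[0.45961257 0.39062254 0.22018884] 1.2
shift [-0.0406 -0.4305 -0.0499] turn [-0.   -0.07  5.72] rows>= 10.4
```

View pics/w1.png

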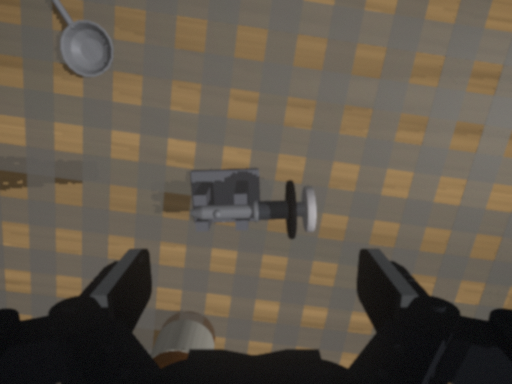

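In the wrist view the pin's disc is at about (291,209), the button at (310,209) and the nose near (193,213). The image's right side is +y. On to the hasp.

servo_tool(
  series="-1 -0.04 -0.43 -0.05 0 0 5.7;-1 -0.04 -0.43 -0.05 0 0 5.7;-1 -0.04 -0.43 -0.05 0 0 5.7;-1 -0.04 -0.43 -0.05 0 0 5.7;-1 -0.04 -0.43 -0.05 0 0 5.7;-1 -0.04 -0.43 -0.05 0 0 5.7;-1 -0.04 -0.43 -0.05 0 0 5.7;-1 -0.04 -0.43 -0.05 0 0 5.7;-1 -0.04 -0.43 -0.05 0 0 5.7;1 -0.04 -0.43 -0.05 0 0 5.7;1 -0.04 -0.43 -0.05 0 0 5.7;1 -0.04 -0.43 -0.05 0 0 5.7",
)

```text
time_s: 2.2
eef_pos: [0.5607, -0.0325, 0.2712]
eef_rot: [0.001, -0.019, 1.0, -0.001]
wrist_force: [-0.0, 0.8, -0.1]
opening: 0.604
grasp_force: 0.0
```

```bash
python3 - <<'E'
from h import *
c=shot('wrist'); pickle.dump(c,open('w2.pkl','wb')); save(c,'w2r.png')
d=pickle.load(open('w1.pkl','rb'))
a=cv2.cvtColor(c['img'],cv2.COLOR_RGB2BGR); b=cv2.cvtColor(d['img'],cv2.COLOR_RGB2BGR)
im=np.vstack([cv2.resize(a,(512,384)),cv2.resize(b[165:245,170:340],(459,216),interpolation=cv2.INTER_CUBIC)[:, :].copy() if 0 else np.pad(cv2.resize(b[165:245,170:340],(459,216),interpolation=cv2.INTER_CUBIC),((0,0),(0,53),(0,0)))])
cv2.imwrite('pics/w2.png',im)
print(ctrl.get_obs()['eef_pos'],ctrl.get_obs()['opening'])
P=cloud(c)
g=c['img'].astype(int)
# pin in w1: rough numbers
Q=cloud(d); hs=cv2.cvtColor(d['img'],cv2.COLOR_RGB2HSV)
np.set_printoptions(linewidth=250)
print((Q[172:244:3,185:325:4,2]*1000).astype(int))
E
```

```text
[ 0.56009198 -0.0303512   0.27078463] 0.5113890558029613
[[                   0                    0                    8                    8                    7                    8                    8                    7                    8                    8                    7
                     7                    7                    7                    8                    6                    7                    5                    7                    0                    1                    0
                     1                    0                    1                    0                    0                    0                   -1                    0                    0                    3                    0
                     1                    0]
 [                   0                    0                    5                    6                    7                    6                    7 -9223372036854775808                    7                    7                    8
                     6                    7                    7  
[... 16174 characters left out ...]
1                    0                    1                    0                    0                    0                    0
                     1                    0                    0                    1                    0                    1                    0                    0                    1                    0                    1
                     1                    0                    0                    0                    0                    0                    2                    0                    1                    2                    1
                     0                    0]]<stdin>:13: RuntimeWarning: invalid value encountered in cast
```

View pics/w2.png

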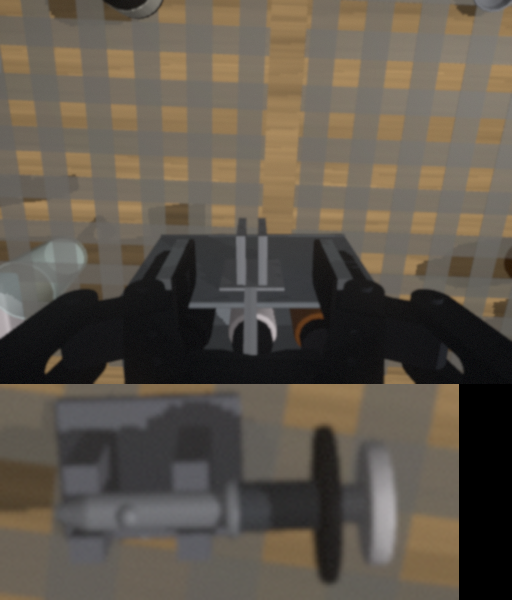

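The wrist view shows both lugs at columns 241 and 263, rows 218–285, with the tongue bar behind them. The crop below shows the pin clearly, lying in its rest. Next I fit both from the depth points.

```bash
python3 - <<'E'
from h import *
np.set_printoptions(suppress=True,precision=4,linewidth=150)
d=pickle.load(open('w1.pkl','rb')); Q=cloud(d)
cs=[]
for u in list(range(212,234,2))+list(range(262,284,2)):
    col=Q[190:226,u]; m=(col[:,2]>.055)&(col[:,2]<.0735); cs.append(np.r_[(col[m].min(0)+col[m].max(0))/2,col[m][:,2].max(),m.sum()])
cs=np.array(cs); p=np.polyfit(cs[:,1],cs[:,0],1); print('x=',p, 'res',np.std(np.polyval(p,cs[:,1])-cs[:,0]),'yaw deg',np.degrees(np.arctan(-p[0]))); print(cs[::3])
D=Q[170:250,285:297].reshape(-1,3); D=D[D[:,2]>.055]; print('disc x',D[:,0].min(),D[:,0].max(),'y',np.percentile(D[:,1],[2,50,98]),'top',np.percentile(D[:,2],99))
B=Q[170:250,301:320].reshape(-1,3); B=B[B[:,2]>.055]; print('button x',B[:,0].min(),B[:,0].max(),'y',np.percentile(B[:,1],[1,50,99]),'top',np.percentile(B[:,2],99))
C=Q[195:223,250:262]; print('collar top z per column',C[...,2].max(0), C[14,:,1])
c=pickle.load(open('w2.pkl','rb')); P=cloud(c)
# lugs
X=P[205:300,225:280].reshape(-1,3); X=X[(X[:,2]>.129)&(X[:,2]<.141)]
print('n',len(X),X.min(0),X.max(0),'z',np.median(X[:,2]))
r=R.from_euler('z',-2.3,degrees=True).apply(X)
h,e=np.histogram(r[:,1],bins=np.arange(r[:,1].min(),r[:,1].max()+.002,.002)); print(h,e)
for lo in (1,0):
    s=r[(r[:,1]>np.median(e))==lo]; f=s[:,0]<np.inf; print('lug y',np.percentile(s[:,1],[2,50,98]),'x',np.percentile(s[:,0],[.5,1,5,99]))
    q=np.polyfit(s[:,0],s[:,1],1); print(' slope deg',np.degrees(np.arctan(q[0])))
# box top front rim  z~.16
Y=P[225:300,150:370].reshape(-1,3); Y=Y[(Y[:,2]>.155)&(Y[:,2]<.163)&(Y[:,0]<.72)]
print('rim',len(Y)); 
ys=np.arange(-.14,.09,.01); fr=[(y+.005,Y[(Y[:,1]>y)&(Y[:,1]<y+.01)][:,0].min()) for y in ys if ((Y[:,1]>y)&(Y[:,1]<y+.01)).sum()>3]; print(np.array(fr))
fr=np.array(fr); 
if len(fr)>3: print('rim yaw',np.degrees(np.arctan(-np.polyfit(fr[:,0],fr[:,1],1)[0])),np.polyfit(fr[:,0],fr[:,1],1))
E
```

```text
x= [-0.1799  0.5648] res 0.0002706693433226884 yaw deg 10.195680168339777
[[ 0.5005  0.3559  0.0631  0.0673 15.    ]
 [ 0.4997  0.3616  0.0653  0.0703 15.    ]
 [ 0.4991  0.3672  0.0639  0.0672 15.    ]
 [ 0.4974  0.3728  0.0637  0.0674 14.    ]
 [ 0.4918  0.4044  0.0648  0.0694 18.    ]
 [ 0.491   0.41    0.0644  0.0699 19.    ]
 [ 0.4897  0.4154  0.0646  0.0691 19.    ]
 [ 0.4894  0.4212  0.0642  0.0695 18.    ]]
disc x 0.46106714912101177 0.5149132741080426 y [0.4222 0.4269 0.4334] top 0.08769385531926707
button x 0.46390766279365636 0.5062950972545093 y [0.4382 0.4435 0.4508] top 0.08210111111534119
collar top z per column [   nan 0.0671 0.0668 0.0691    nan 0.0714 0.0704 0.0712 0.0693 0.0706 0.0698 0.0688] [0.3912 0.3921 0.393  0.394  0.3947 0.3957 0.3966 0.3975 0.3985 0.3994 0.4002 0.4012]
n 1299 [ 0.6115 -0.0561  0.129 ] [ 0.6654 -0.0048  0.1409] z 0.13473683366723188
[ 18  20  18  19  21  73 124 127 123  59  14  12  10  10  15  64 113 155 130  66  17  18  18  20  22  13] [-0.0827 -0.0807 -0.0787 -0.0767 -0.0747 -0.0727 -0.0707 -0.0687 -0.0667 -0.0647 -0.0627 -0.0607 -0.0587 -0.0567 -0.0547 -0.0527 -0.0507 -0.0487
 -0.0467 -0.0447 -0.0427 -0.0407 -0.0387 -0.0367 -0.0347 -0.0327 -0.0307]
lug y [-0.0541 -0.0468 -0.0328] x [0.6105 0.6106 0.6122 0.6629]
 slope deg 5.427362623195667
lug y [-0.0812 -0.0681 -0.0588] x [0.6103 0.6104 0.612  0.6627]
 slope deg -3.9972057662774816
rim 37
[[-0.065   0.6651]
 [-0.055   0.6646]
 [-0.045   0.6642]
 [-0.025   0.6634]
 [-0.015   0.6631]
 [-0.005   0.6623]
 [ 0.005   0.6626]]
rim yaw 2.1936304228157 [-0.0383  0.6625]
```

Fits and checks:
- **Hasp:** (0.630, -0.033, 0.110). The lugs are 20 mm apart, their tops are at 0.135, and two views give a yaw of about 2.25°.
- **Pin head:** (0.486, 0.4375, 0.060), yaw 10.2°. The disc top is at 0.088, as expected.

Now I close the lid with shut fingers.

servo_tool(
  series="1 0 0 -0.04 0 0 0;1 0 0 -0.08 0 0 0;1 0 0 -0.08 0 0 0;1 -0.04 0 -0.08 0 0 0;1 -0.08 0 -0.08 0 0 0;1 -0.12 0 -0.08 0 0 0;1 -0.13 0 -0.08 0 0 0;1 -0.13 0 -0.07 0 0 0;1 -0.13 0 -0.06 0 0 0;1 -0.13 0 -0.05 0 0 0",
)

```text
time_s: 3.08
eef_pos: [0.6888, -0.023, 0.3194]
eef_rot: [-0.001, -0.021, 1.0, 0.0]
wrist_force: [-0.5, 1.4, 0.4]
opening: 0.003
grasp_force: 0.0
```

servo_tool(
  series="1 0 0 0.008 0 0 0;1 0.001 0 0.016 0 0 0;1 0.002 0 0.024 0 0 0;1 0.005 0 0.032 0 0 0;1 0.008 0 0.04 0 0 0;1 0.011 0 0.048 0 0 0;1 0.014 0 0.056 0 0 0;1 0.017 0 0.064 0 0 0;1 0.02 0 0.072 0 0 0;1 0.023 0 0.08 0 0 0;1 0.026 0 0.088 0 0 0;1 0.028 0 0.096 0 0 0",
)

```text
time_s: 4.08
eef_pos: [0.6616, -0.026, 0.2239]
eef_rot: [-0.0, -0.02, 1.0, -0.0]
wrist_force: [0.0, 0.9, 2.2]
opening: 0.002
grasp_force: 0.9
```

servo_tool(
  series="1 0.002 0 0.007 0 0 0;1 0.003 0 0.014 0 0 0;1 0.004 0 0.021 0 0 0;1 0.004 0 0.026 0 0 0;1 0.004 0 0.029 0 0 0;1 0.004 0 0.03 0 0 0;1 0.004 0 0.031 0 0 0;1 0.004 0 0.031 0 0 0",
)

```text
time_s: 4.75
eef_pos: [0.6582, -0.0261, 0.1935]
eef_rot: [0.0, -0.02, 1.0, 0.0]
wrist_force: [-1.1, 0.6, 0.2]
opening: -0.001
grasp_force: 0.0
```

servo_tool(
  series="1 0 0 0.001 0 0 0;1 0 0 0.002 0 0 0;1 0 0 0.003 0 0 0;1 0 0 0.003 0 0 0",
)

```text
time_s: 5.08
eef_pos: [0.658, -0.0262, 0.1905]
eef_rot: [0.0, -0.02, 1.0, -0.0]
wrist_force: [-0.7, -0.1, 1.4]
opening: 0.003
grasp_force: 0.6
```

```bash
python3 - <<'E'
from h import *
c=shot('top'); P=cloud(c); X=P[125:175,245:325]; X=X.reshape(-1,3); X=X[(X[:,2]>.15)&(X[:,2]<.19)]
for lo,hi in((.63,.65),(.67,.69),(.70,.72),(.74,.76),(.78,.8)):
    s=X[(X[:,0]>lo)&(X[:,0]<hi)]; print(lo,len(s),np.median(s[:,2]) if len(s) else None)
s=shot('scene');Q=cloud(s).reshape(-1,3)
for lo,hi in((.63,.65),(.67,.69),(.70,.72),(.74,.76),(.78,.8)):
    t=Q[(Q[:,0]>lo)&(Q[:,0]<hi)&(Q[:,1]>.03)&(Q[:,1]<.07)&(Q[:,2]>.1)&(Q[:,2]<.25)]; print(lo,len(t),np.median(t[:,2]) if len(t) else None)
E
```

```text
0.63 0 None
0.67 0 None
0.7 57 0.18728724014998588
0.74 94 0.1806763267109579
0.78 506 0.1727226692081647
0.63 109 0.20322929461621353
0.67 116 0.1952191103303006
0.7 117 0.18949878209043391
0.74 110 0.18144099115843526
0.78 177 0.17171313512744835
```

```bash
python3 - <<'E'
from h import *
s=shot('scene'); w=shot('wrist'); a=cv2.resize(s['img'][100:300,100:330],(460,400)); b=cv2.resize(w['img'],(340,255))
im=np.zeros((400,800,3),np.uint8); im[:,:460]=a; im[:255,460:]=b
cv2.imwrite('pics/lid.png',im[...,::-1]); print(ctrl.get_obs()['eef_pos'],ctrl.get_obs()['q'])
E
```

```text
[ 0.65806276 -0.02616164  0.19055299] [-2.19552165e-01  3.88030557e-01  1.40929252e+00 -3.87844793e-05
  1.34423657e+00 -1.83024337e+00]
```

View pics/lid.png

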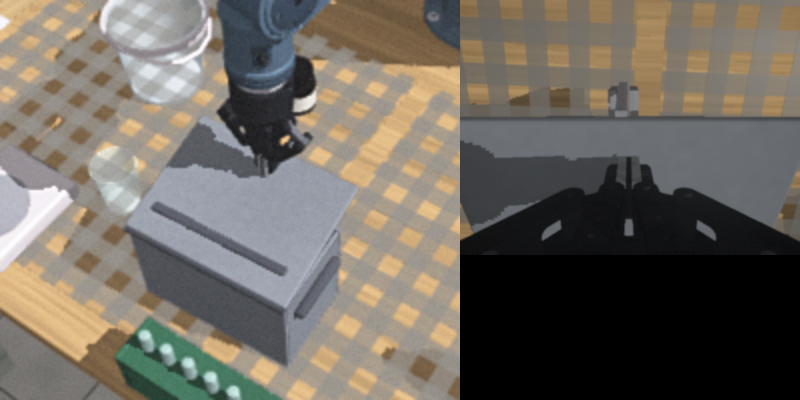

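The lid is still ajar and the fingertips are on it. I measure the lid from all cameras.

```bash
python3 - <<'E'
from h import *
np.set_printoptions(suppress=True,precision=4)
w=shot('wrist'); P=cloud(w)
for v in (190,200,210,220): print(v,[P[v,u] for u in (60,100,400,440)])
T=np.array(w['T_tool_cam']); 
# fingertip in tool frame: nearest pads pixels around image (247,240)
f=P[230:300,215:275].reshape(-1,3); o=ctrl.get_obs(); L=rot(o['eef_rot']).inv().apply(f-o['eef_pos'])
L=L[np.abs(L[:,0])<.02]; print('tip tool z max of finger pts',np.nanpercentile(L[:,2],[50,90,99,100]))
np.set_printoptions(linewidth=200)
print((P[225:300:4,231:265:3,2]*1000).round(0))
print(o['wrist_force'],o['torque'],o['joint_efforts'])
E
```

```text
190 [array([ 0.6305, -0.1068,  0.2056]), array([ 0.63  , -0.0906,  0.2052]), array([0.6252, 0.0334, 0.205 ]), array([0.6244, 0.0496, 0.2054])]
200 [array([ 0.6355, -0.1086,  0.2033]), array([ 0.6346, -0.0914,  0.2041]), array([0.6296, 0.0342, 0.2047]), array([0.629 , 0.0512, 0.2041])]
210 [array([ 0.6397, -0.1086,  0.2042]), array([ 0.6391, -0.0919,  0.2039]), array([0.6344, 0.0356, 0.2031]), array([0.6336, 0.0524, 0.2034])]
220 [array([ 0.6448, -0.1101,  0.2025]), array([ 0.6441, -0.0928,  0.2027]), array([0.639 , 0.0364, 0.2029]), array([0.6382, 0.0534, 0.2031])]
tip tool z max of finger pts [-0.0386 -0.0103 -0.0079 -0.0048]
[[202. 203. 202. 202. 203. 202. 202. 202. 202. 203. 201. 202.]
 [202. 202. 202. 201. 201. 201. 202. 202. 202. 202. 201. 201.]
 [201. 202. 202. 202. 201. 201. 201. 202. 201. 201. 202. 201.]
 [201. 200. 200. 207. 206. 207. 208. 207. 206. 208. 208. 206.]
 [200. 200. 201. 211. 211. 211. 211. 211. 211. 211. 212. 211.]
 [201. 200. 200. 214. 216. 215. 215. 216. 215. 215. 216. 215.]
 [211. 211. 220. 219. 218. 219. 219. 219. 219. 219. 218. 219.]
 [214. 214. 222. 223. 223. 223. 223. 224. 223. 222. 223. 222.]
 [218. 217. 226. 226. 227. 227. 227. 225. 226. 226. 226. 226.]
 [221. 221. 231. 230. 230. 230. 229. 229. 229. 229. 229. 230.]
 [225. 225. 233. 233. 233. 232. 232. 234. 233. 233. 233. 233.]
 [229. 228. 236. 236. 235. 235. 235. 236. 235. 235. 236. 235.]
 [239. 240. 238. 239. 238. 238. 239. 238. 238. 238. 237. 238.]
 [246. 246. 243. 243. 243. 238. 237. 238. 238. 239. 238. 243.]
 [248. 248. 246. 245. 246. 246. 238. 239. 239. 239. 245. 245.]
 [248. 248. 249. 247. 247. 247. 239. 238. 238. 238. 248. 248.]
 [250. 250. 249. 250. 250. 249. 237. 239. 238. 238. 249. 250.]
 [252. 251. 252. 252. 253. 250. 238. 239. 238. 239. 250. 252.]
 [256. 254. 255. 255. 255. 250. 237. 239. 238. 239. 249. 254.]]
[ 0.5207 -0.633   0.263 ] [-0.0282  0.0233 -0.0009] [  0.1078 -54.2029 -34.814    0.067   -0.0797   0.0012]
```

```bash
python3 - <<'E'
from h import *
np.set_printoptions(suppress=True,precision=4,linewidth=200)
for n,e in(('w1',[0.45961257,0.39062254,0.22018884]),('w2',[0.56009198,-0.0303512,0.27078463])):
    c=pickle.load(open(n+'.pkl','rb')); z=c['z_map']; s=slopes(c,np.stack(np.meshgrid(range(512),range(384)),-1).reshape(-1,2))
    X=np.c_[s*z.reshape(-1,1),z.ravel()]; T=np.array(c['T_tool_cam']); L=X@T[:3,:3].T+T[:3,3]
    m=(np.abs(L[:,0])<.03)&(np.abs(L[:,1])<.07)&(L[:,2]<.06)&(L[:,2]>-.05); Y=L[m]; k=np.argsort(-Y[:,2])
    h,e2=np.histogram(Y[:,2],bins=np.arange(-.05,.061,.005)); print(n,h)
    print(Y[k[:6]])
    for zz in(-.04,-.02,0,.005,.01,.015,.02): 
        q=Y[abs(Y[:,2]-zz)<.002]; print(zz,len(q),q.min(0) if len(q) else '',q.max(0) if len(q) else '', 'inner',np.abs(q[:,1]).min() if len(q) else '')
E
```

```text
w1 [1068 1008  890  752  522   97    0    0    0    0    0    0    0    0    0    0    0    0    0    0    0    0]
[[ 0.0005 -0.0429 -0.0226]
 [-0.0004 -0.0429 -0.0226]
 [ 0.0043  0.043  -0.023 ]
 [ 0.0034 -0.0429 -0.023 ]
 [-0.0067  0.043  -0.023 ]
 [-0.0006 -0.0428 -0.0231]]
-0.04 777 [-0.0121 -0.0563 -0.042 ] [ 0.0112  0.0567 -0.038 ] inner 0.04200091959991324
-0.02 0   inner 
0 0   inner 
0.005 0   inner 
0.01 0   inner 
0.015 0   inner 
0.02 0   inner 
w2 [691 745 706 630 559 470 267  41   0   0   0   0   0   0   0   0   0   0   0   0   0   0]
[[-0.0028 -0.0258 -0.0131]
 [-0.0017 -0.0257 -0.0134]
 [-0.0003  0.0259 -0.0135]
 [-0.0012  0.026  -0.0135]
 [ 0.0041  0.0262 -0.0136]
 [-0.0006 -0.0256 -0.0137]]
-0.04 604 [-0.012  -0.0391 -0.042 ] [ 0.0111  0.0396 -0.038 ] inner 0.025316971248776875
-0.02 322 [-0.0115 -0.0381 -0.022 ] [ 0.011   0.0377 -0.018 ] inner 0.025350669330500786
0 0   inner 
0.005 0   inner 
0.01 0   inner 
0.015 0   inner 
0.02 0   inner
```

The cameras show the shut fingertips 10 mm behind the reported TCP rather than 25 mm ahead of it. The fixed camera independently agrees, so I use that measured geometry: tip tool-z is -0.010 shut and -0.0226 open. I continue closing.

servo_tool(
  series="1 0.001 0 0.006 0 0 0;1 0.002 0 0.012 0 0 0;1 0.003 0 0.018 0 0 0;1 0.004 0 0.023 0 0 0;1 0.004 0 0.027 0 0 0;1 0.004 0 0.03 0 0 0;1 0.004 0 0.031 0 0 0;1 0.004 0 0.032 0 0 0;1 0.004 0 0.032 0 0 0",
)

```text
time_s: 6.08
eef_pos: [0.6535, -0.0263, 0.1593]
eef_rot: [-0.001, -0.02, 1.0, -0.0]
wrist_force: [-5.4, -0.1, 8.4]
opening: 0.0
grasp_force: 3.8
```

```bash
python3 - <<'E'
from h import *
s=shot('scene');Q=cloud(s).reshape(-1,3)
for lo,hi in((.63,.65),(.67,.69),(.70,.72),(.74,.76),(.78,.8)):
    t=Q[(Q[:,0]>lo)&(Q[:,0]<hi)&(Q[:,1]>.03)&(Q[:,1]<.07)&(Q[:,2]>.1)&(Q[:,2]<.25)]; print(lo,len(t),np.median(t[:,2]) if len(t) else None)
E
```

```text
0.63 91 0.17072729284142474
0.67 98 0.17044853665863796
0.7 102 0.17072374629657527
0.74 99 0.17173194416711735
0.78 166 0.169367228426686
```

Lid measured flat at 0.1705, so it is shut. Next I plan the pin grasp.

```bash
cat >> h.py <<'E'
H=np.array([.486,.4375,.060]); HASP=np.array([.630,-.0331,.110])
def pinpose(lean=40,yaw=10.2,off=.002):
    M=tool(yaw,lean); return H-M[:,1]*off-M[:,2]*.001, M
E
python3 - <<'E'
from h import *
p,M=pinpose(); print(p,M)
goto(p-M[:,2]*.09,M)
E
```

```text
[0.48572154 0.43541778 0.06076604] [[-0.75393758 -0.17708474  0.63262874]
 [-0.13565478  0.98419561  0.11382788]
 [-0.64278761  0.         -0.76604444]]
shift [0.2064 0.4601 0.0298] turn [ -2.76 -40.01  -7.58] rows>= 12.1
```

servo_tool(
  series="1 0 0 -0.04 0 0 0;1 0 0 -0.08 0 0 0;1 0.03 0.02 -0.1 0 0 0;1 0.05 0.06 -0.1 0 0 0;0.1 0.07 0.1 -0.1 0 0 0;0.1 0.09 0.14 -0.1 -0.4 -6 -1;0.1 0.11 0.175 -0.1 -0.8 -12 -2;0.1 0.13 0.21 -0.1 -1.2 -18 -3.5;0.1 0.145 0.25 -0.1 -1.6 -24 -4.5;0.1 0.16 0.285 -0.1 -2 -30 -6;0.1 0.175 0.32 -0.1 -2.4 -36 -7;0.1 0.185 0.355 -0.09 -2.8 -40 -7.6",
)

```text
time_s: 7.13
eef_pos: [0.4547, 0.3172, 0.2514]
eef_rot: [0.339, -0.083, 0.937, 0.031]
wrist_force: [0.7, -1.7, -0.1]
opening: 0.454
grasp_force: 0.0
```

```bash
python3 - <<'E'
from h import *
p,M=pinpose(); goto(p-M[:,2]*.09,M); print(ctrl.get_obs()['q'])
E
```

```text
shift [0.0829 0.1106 0.0897] turn [ 0.12 -0.21 -0.08] rows>= 4.0
[ 0.52455425 -0.26162458  2.12874344 -0.36779074  0.64220068 -0.99965335]
```

servo_tool(
  series="0.1 0.03 0.04 0.03 0 0 0;0.1 0.06 0.08 0.06 0 0 0;0.1 0.083 0.111 0.08 0.1 -0.2 0;0.1 0.083 0.111 0.09 0.1 -0.2 0;0.1 0.083 0.111 0.09 0.1 -0.2 0;0.1 0.083 0.111 0.09 0.1 -0.2 0",
)

```text
time_s: 7.63
eef_pos: [0.4287, 0.4217, 0.1223]
eef_rot: [0.334, -0.084, 0.939, 0.025]
wrist_force: [0.6, 0.3, 1.1]
opening: 0.45
grasp_force: 0.0
```

```bash
python3 - <<'E'
from h import *
p,M=pinpose(); goto(p,M)
c=shot('wrist'); save(c,'w3.png'); pickle.dump(c,open('w3.pkl','wb')); o=ctrl.get_obs(); print(o['eef_pos'],o['opening'])
# fingers & pin measured in tool frame
P=cloud(c); A=rot(o['eef_rot']); L=A.inv().apply(P.reshape(-1,3)-o['eef_pos']).reshape(P.shape)
Hn=A.inv().apply(H-o['eef_pos']); print('H in tool',Hn)
near=(L[...,2]<.0)&(L[...,2]>-.03)&(abs(L[...,0])<.02)&(abs(L[...,1])<.06); Y=L[near]; print('tips z',np.percentile(Y[:,2],99.5),'inner',Y[Y[:,1]>0][:,1].min(),Y[Y[:,1]<0][:,1].max())
d=(P[...,2]>.045)&(P[...,2]<.1)&(abs(P[...,0]-.49)<.05)&(P[...,1]>.33)&(P[...,1]<.47); X=(P[d]-H)@M; # pin frame: tool axes at head
for y in np.arange(-.08,.024,.004):
    s=X[abs(X[:,1]-y)<.002]; 
    if len(s): print(y.round(3),len(s),'x',s[:,0].min().round(4),s[:,0].max().round(4),'zmin',s[:,2].min().round(4))
E
```

```text
shift [-0.0067  0.004   0.0846] turn [-0.45 -0.89  0.19] rows>= 2.0
[0.43038278 0.42221038 0.12600148] 0.44826355384605976
H in tool [-0.00250575  0.00572468  0.08743107]
tips z -0.009668849485556918 inner 0.01883326524122176 -0.0190835050625533
-0.08 120 x -0.0077 0.0076 zmin -0.0089
-0.076 132 x -0.0075 0.0075 zmin -0.0088
-0.072 110 x -0.0061 0.0068 zmin -0.0075
-0.068 107 x -0.0063 0.0068 zmin -0.0079
-0.064 89 x -0.0064 0.0065 zmin -0.0072
-0.06 264 x -0.0166 0.0227 zmin -0.0153
-0.056 273 x -0.0164 0.0228 zmin -0.0145
-0.052 292 x -0.0165 0.0228 zmin -0.0144
-0.048 210 x -0.0161 0.0221 zmin -0.0139
-0.044 111 x -0.0105 0.0102 zmin -0.0104
-0.04 177 x -0.0105 0.0102 zmin -0.011
-0.036 137 x -0.0079 0.0088 zmin -0.0089
-0.032 142 x -0.0083 0.0086 zmin -0.0091
-0.028 146 x -0.008 0.0086 zmin -0.0089
-0.024 138 x -0.0079 0.0087 zmin -0.0086
-0.02 135 x -0.0079 0.0085 zmin -0.009
-0.016 143 x -0.0078 0.0083 zmin -0.0086
-0.012 248 x -0.0267 0.0265 zmin -0.0275
-0.008 442 x -0.0262 0.0265 zmin -0.0278
-0.004 144 x -0.007 0.0257 zmin -0.0225
0.0 113 x -0.007 0.0064 zmin -0.0067
0.004 284 x -0.02 0.0209 zmin -0.0217
0.008 349 x -0.019 0.0214 zmin -0.0216
0.012 172 x -0.0192 0.0208 zmin -0.0217
```

View pics/w3.png

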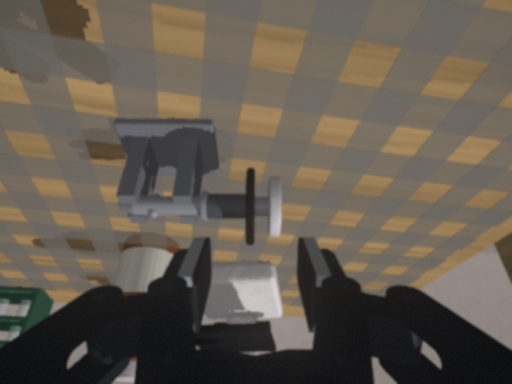

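The wrist view shows the disc at (250,206) and button at (275,206) between the fingers, and the measured collar, disc and neck offsets match the pin model to within 1 mm. I recompute the approach from the settled pose.

```bash
python3 - <<'E'
from h import *
shot('wrist');p,M=pinpose(); goto(p-M[:,2]*.04,M); goto(p,M)
E
```

```text
shift [0.0007 0.0033 0.0477] turn [-0.27 -0.4  -0.12] rows>= 1.1
shift [0.0005 0.0035 0.0877] turn [-0.27 -0.4  -0.12] rows>= 2.1
```

servo_tool(
  series="0.1 0.0005 0.0035 0.02 -0.3 -0.4 -0.1;0.1 0.0005 0.0035 0.045 -0.3 -0.4 -0.1;0.1 0.0005 0.0035 0.065 -0.3 -0.4 -0.1;0.1 0.0005 0.0035 0.078 -0.3 -0.4 -0.1;0.1 0.0005 0.0035 0.086 -0.3 -0.4 -0.1;0.1 0.0005 0.0035 0.0865 -0.3 -0.4 -0.1;0.1 0.0005 0.0035 0.0865 -0.3 -0.4 -0.1",
)

```text
time_s: 8.32
eef_pos: [0.4859, 0.4351, 0.0632]
eef_rot: [0.342, -0.082, 0.936, 0.031]
wrist_force: [0.1, -0.1, 0.5]
opening: 0.45
grasp_force: 0.0
```

```bash
python3 - <<'E'
from h import *
p,M=pinpose(); goto(p,M); o=ctrl.get_obs(); print(o['eef_pos'],o['wrist_force'])
E
```

```text
shift [0.0016 0.0004 0.0018] turn [ 0.03  0.14 -0.15] rows>= 0.1
[0.48586791 0.43506701 0.06321559] [ 0.06080508 -0.08182136  0.46812936]
```

servo_tool(
  series="0.1 0.0015 0 0.0015 0 0 0;0.1 0.0015 0 0.0015 0 0 0;0.5 0.0015 0 0.0015 0 0 0;1 0.0015 0 0.0015 0 0 0;1 0.0015 0 0.0015 0 0 0;1 0.0015 0 0.0015 0 0 0;1 0.0015 0 0.0015 0 0 0;1 0.0015 0 0.0015 0 0 0",
)

```text
time_s: 8.98
eef_pos: [0.4844, 0.4355, 0.0587]
eef_rot: [0.34, -0.084, 0.936, 0.031]
wrist_force: [-0.4, 1.0, 0.7]
opening: 0.182
grasp_force: 60.0
```

servo_tool(
  series="1 -0.006 0 -0.008 0 0 0;1 -0.019 0 -0.023 0 0 0;1 -0.032 0 -0.038 0 0 0;1 -0.051 0 -0.061 0 0 0;1 -0.064 0 -0.077 0 0 0;1 -0.064 0 -0.077 0 0 0;1 -0.064 0 -0.077 0 0 0",
)

```text
time_s: 9.57
eef_pos: [0.4843, 0.4352, 0.1597]
eef_rot: [0.341, -0.083, 0.936, 0.031]
wrist_force: [-0.2, 0.2, -2.3]
opening: 0.182
grasp_force: 60.1
```

```bash
cat >> h.py <<'E'
def pintool(show=None):
    shot('wrist') if 0 else None
    o=ctrl.get_obs(); c=shot('wrist'); pickle.dump(c,open('last.pkl','wb'))
    if show: save(c,show)
    s=slopes(c,np.stack(np.meshgrid(range(512),range(384)),-1).reshape(-1,2)); z=c['z_map']
    X=np.c_[s*z.reshape(-1,1),z.ravel()]; T=np.array(c['T_tool_cam']); L=(X@T[:3,:3].T+T[:3,3])
    return o,c,L[z.ravel()>0]
E
python3 - <<'E'
from h import *
o,c,L=pintool('w4.png'); print(o['eef_pos'],o['opening'],o['wrist_force'])
S=L[(abs(L[:,0])<.04)&(L[:,1]<-.035)&(L[:,1]>-.13)&(L[:,2]>-.045)&(L[:,2]<.05)]
for y in np.arange(-.12,-.03,.005):
    s=S[abs(S[:,1]-y)<.002]
    if len(s): print(y.round(3),len(s),'x',s[:,0].min().round(4),s[:,0].max().round(4),'z',s[:,2].min().round(4),s[:,2].max().round(4))
E
```

```text
[0.48434102 0.43520519 0.15971476] 0.18173405232610904 [-0.23250929  0.17129161 -2.26902665]
-0.1 62 x -0.0052 0.0018 z -0.005 0.0002
-0.095 139 x -0.0062 0.0037 z -0.0073 0.0007
-0.09 231 x -0.0085 0.0046 z -0.0086 0.003
-0.085 271 x -0.0082 0.0049 z -0.0081 0.0026
-0.08 261 x -0.0084 0.0051 z -0.0091 0.0027
-0.075 267 x -0.0086 0.005 z -0.008 0.0026
-0.07 273 x -0.0094 0.0053 z -0.0076 0.0025
-0.065 263 x -0.0078 0.0051 z -0.0076 0.0025
-0.06 268 x -0.0081 0.005 z -0.0078 0.0024
-0.055 247 x -0.0078 0.0049 z -0.0074 0.0023
-0.05 247 x -0.008 0.0049 z -0.0071 0.0028
-0.045 245 x -0.0084 0.0049 z -0.007 0.0025
-0.04 295 x -0.0122 0.0086 z -0.01 0.0062
-0.035 175 x -0.0098 0.0067 z -0.0085 0.0053
```

View pics/w4.png

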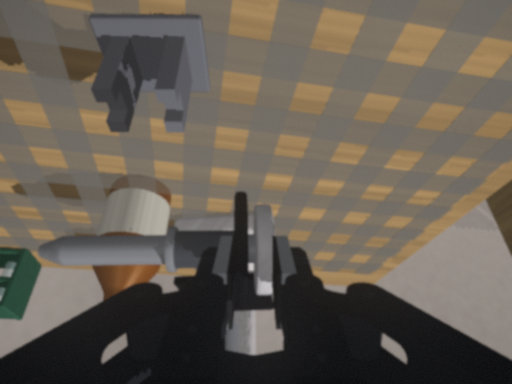

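Pin lifted and aligned, with no balls standing out on the shank. I fit its axis in the hand and compute the pre-insertion pose.

```bash
cat >> h.py <<'E'
from scipy.optimize import least_squares
def axis(L):
    S=L[(L[:,1]<-.046)&(L[:,1]>-.088)&(L[:,0]>-.03)&(L[:,0]<.03)&(abs(L[:,2])<.025)]
    def f(p):
        return np.hypot(S[:,0]-p[0]-p[1]*(S[:,1]+.055),S[:,2]-p[2]-p[3]*(S[:,1]+.055))-.007
    r=least_squares(f,[0,0,0,0],loss='soft_l1',f_scale=.0007); return r.x,np.median(abs(r.fun)),len(S)
def inspose(x,ymid,back,yaw=2.25,lean=40):
    # tool pose with pin_mid (tool y = ymid) 'back' m before the hasp, pin axis along the hole
    d=np.array([x[1],1,x[3]]); d/=np.linalg.norm(d)     # pin axis (rearward) in tool
    M0=tool(yaw,lean); C=R.align_vectors([[0,1,0]],[d])[0].as_matrix(); M=M0@C
    yb=M0[:,1]; mid=np.array([x[0]+x[1]*(ymid+.055),ymid,x[2]+x[3]*(ymid+.055)])
    return HASP+yb*back-M@mid, M
E
python3 - <<'E'
from h import *
o,c,L=pintool(); x,e,n=axis(L); print('axis',x.round(4),e,n)
S=L[(abs(L[:,0]-x[0])<.015)&(L[:,1]<-.03)&(abs(L[:,2]-x[2])<.015)]; rr=np.hypot(S[:,0]-x[0],S[:,2]-x[2]); k=S[rr>.0095]; print('collar y',np.percentile(k[k[:,1]<-.036][:,1],[1,5,50]),'nose y',S[:,1].min())
p,M=inspose(x,-.055,.10); print(p); goto(p,M)
E
```

```text
axis [-0.0024  0.0021  0.001   0.0429] 0.0003246471015828736 2762
collar y [-0.05789269 -0.04067714 -0.03891612] nose y -0.10115075268211263
[0.61998906 0.1215369  0.11110854]
shift [-0.0319 -0.3316  0.0863] turn [ 2.56 -0.32  6.21] rows>= 8.3
```

servo_tool(
  series="1 -0.003 -0.03 0.006 0.2 0 0.6;1 -0.007 -0.07 0.016 0.5 0 1.2;1 -0.01 -0.105 0.026 0.8 0 1.9;1 -0.014 -0.14 0.036 1 -0.1 2.6;1 -0.017 -0.175 0.045 1.3 -0.1 3.3;1 -0.021 -0.21 0.054 1.6 -0.2 4;1 -0.024 -0.245 0.063 1.9 -0.2 4.6;1 -0.027 -0.28 0.072 2.1 -0.3 5.2;1 -0.03 -0.31 0.08 2.4 -0.3 5.8;1 -0.032 -0.331 0.086 2.6 -0.3 6.2;1 -0.032 -0.331 0.086 2.6 -0.3 6.2;1 -0.032 -0.331 0.086 2.6 -0.3 6.2",
)

```text
time_s: 10.67
eef_pos: [0.6207, 0.12, 0.1104]
eef_rot: [0.341, -0.023, 0.94, 0.027]
wrist_force: [-0.1, 0.1, -1.8]
opening: 0.18
grasp_force: 60.1
```

```bash
python3 - <<'E'
from h import *
np.set_printoptions(suppress=True,precision=4)
shot('wrist');o,c,L=pintool('w5.png'); x,e,n=axis(L); print('axis',x.round(4),e,n,o['wrist_force'],o['eef_pos'])
S=L[(abs(L[:,0]-x[0])<.012)&(L[:,1]<-.03)&(L[:,1]>-.11)&(abs(L[:,2]-x[2])<.015)]; print('nose',S[:,1].min())
p,M=inspose(x,-.055,.10); goto(p,M)
# lugs in this view: world points
A=rot(o['eef_rot']); P=A.apply(L)+o['eef_pos']; r=R.from_euler('z',-2.25,degrees=True); B=r.apply(P-HASP)
Lg=B[(abs(B[:,1]-.014)<.004)&(abs(B[:,0])<.025)&(abs(B[:,2])<.03)]; print('lug +y face pts',len(Lg),np.percentile(Lg,[2,50,98],axis=0))
F=B[(abs(B[:,1])<.02)&(B[:,0]<0)&(B[:,0]>-.03)&(abs(B[:,2])<.03)]; print('lugs front',len(F),np.percentile(F,[1,5,50,95,99],axis=0))
E
```

```text
axis [-0.0026  0.0056  0.0012  0.0402] 0.0004936678307678839 3285 [ 0.4135  0.6571 -1.9768] [0.6199 0.1214 0.1103]
nose -0.10137915450801262
shift [-0.0006 -0.0011 -0.0002] turn [ 0.18 -0.16  0.06] rows>= 0.0
lug +y face pts 70 [[ 0.0194  0.0143 -0.0248]
 [ 0.0231  0.015  -0.022 ]
 [ 0.0249  0.0159 -0.0159]]Traceback (most recent call last):
  File "<stdin>", line 9, in <module>
    return _quantile_unchecked(
        a, q, axis, out, overwrite_input, method, keepdims, weights)
    return _ureduce(a,
                    func=_quantile_ureduce_func,
    ...<5 lines>...
                    overwrite_input=overwrite_input,
                    method=method)
    r = func(a, **kwargs)
    result = _quantile(arr,
                       quantiles=q,
    ...<2 lines>...
                       out=out,
                       weights=wgt)
    slices_having_nans = np.isnan(arr[-1, ...])
                                  ~~~^^^^^^^^^
IndexError: index -1 is out of bounds for axis 0 with size 0
```

View pics/w5.png

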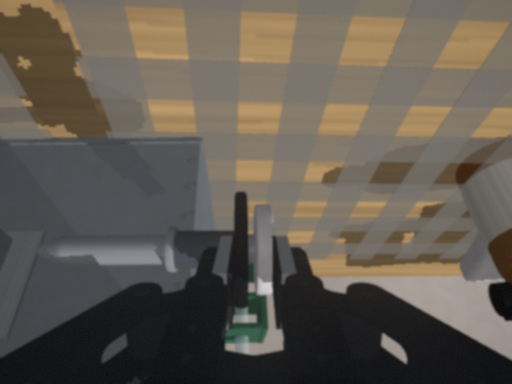

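The wrist view shows the pin level, its nose at (42,247), and the lug's side at the left edge. I insert in steps, watching the force.

servo_tool(
  series="1 -0.0005 -0.011 -0.0004 0.2 -0.1 0;1 -0.0005 -0.021 -0.001 0.2 -0.1 0;1 -0.0005 -0.031 -0.0014 0.2 -0.1 0;1 -0.0005 -0.041 -0.0018 0.2 -0.1 0;1 -0.0005 -0.046 -0.002 0.2 -0.1 0;1 -0.0005 -0.05 -0.0022 0.2 -0.1 0;1 -0.0005 -0.05 -0.0022 0.2 -0.1 0",
)

```text
time_s: 11.35
eef_pos: [0.6224, 0.0739, 0.1125]
eef_rot: [0.342, -0.024, 0.939, 0.026]
wrist_force: [0.2, -0.3, -2.7]
opening: 0.179
grasp_force: 60.1
```

```bash
python3 - <<'E'
from h import *
np.set_printoptions(suppress=True,precision=4)
shot('wrist');o,c,L=pintool('w6.png'); x,e,n=axis(L); print('axis',x.round(4),e,n,o['wrist_force'],o['torque'],o['eef_pos'])
for b in (.05,.03): p,M=inspose(x,-.0552,b); goto(p,M)
A=rot(o['eef_rot']); P=A.apply(L)+o['eef_pos']; r=R.from_euler('z',-2.25,degrees=True); B=r.apply(P-HASP)
print('mid B frame', r.apply(A.apply([x[0],-.0552,x[2]])+o['eef_pos']-HASP))
F=B[(abs(B[:,1])<.02)&(B[:,0]<0.02)&(B[:,0]>-.03)&(B[:,2]<.03)&(B[:,2]>-.03)]; print('lug pts',len(F)); print(np.percentile(F,[1,5,50,95,99],axis=0))
for s in (1,-1):
  G=F[(abs(F[:,1]-s*.010)<.0035)&(F[:,0]<-.01)]
  if len(G): print('lug',s,len(G),'front x',np.percentile(G[:,0],[1,10,50]),'zmax',G[:,2].max(),'y',G[:,1].min(),G[:,1].max())
h,ee=np.histogram(F[:,1],bins=np.arange(-.02,.0201,.002)); print(h)
E
```

```text
axis [-0.0027  0.0207  0.0012  0.0358] 0.0007703259920476546 3690 [-0.2184 -0.5196 -2.7789] [ 0.0533  0.5823 -0.0075] [0.6225 0.0741 0.1127]
shift [ 0.0009 -0.0024  0.0009] turn [0.32 0.12 1.06] rows>= 0.2
shift [ 0.0009 -0.0224  0.0001] turn [0.32 0.12 1.06] rows>= 0.5
mid B frame [0.001  0.0523 0.0017]
lug pts 9061
[[-0.0185 -0.0084 -0.0248]
 [-0.0179 -0.0052 -0.0223]
 [-0.0134  0.0128  0.0054]
 [ 0.0141  0.0156  0.0255]
 [ 0.0186  0.0186  0.029 ]]
lug 1 1684 front x [-0.0188 -0.0182 -0.0174] zmax 0.025284139958944695 y 0.006525476511240268 0.013496512829142727
lug -1 185 front x [-0.0186 -0.0181 -0.0174] zmax -0.009804994952600716 y -0.012539801064134371 -0.006502575583794249
[   0    0    0    3   25   73  128  515  136  285  327  404  797  354
  606  626  682 3833  144  123]
```

```bash
python3 - <<'E'
from h import *
np.set_printoptions(suppress=True,precision=4)
o=ctrl.get_obs(); A=rot(o['eef_rot']); r=R.from_euler('z',-2.25,degrees=True)
x=[-.0026,.004,.0012,.041]
for y in(-.0552,-.1012): print(r.apply(A.apply([x[0]+x[1]*(y+.055),y,x[2]+x[3]*(y+.055)])+o['eef_pos']-HASP))
for b in (.052,.035,.02): p,M=inspose(x,-.0552,b); goto(p,M)
d=pickle.load(open('last.pkl','rb'))['img']; cv2.imwrite('pics/w6c.png',cv2.resize(d[130:384,0:330],(660,508))[...,::-1])
E
```

```text
[0.0009 0.0524 0.0017]
[0.001  0.0064 0.0017]
shift [ 0.0017 -0.0004  0.0007] turn [0.03 0.14 0.11] rows>= 0.0
shift [ 0.0016 -0.0174 -0.    ] turn [0.03 0.14 0.11] rows>= 0.4
shift [ 0.0016 -0.0324 -0.0006] turn [0.03 0.14 0.11] rows>= 0.8
```

View pics/w6c.png

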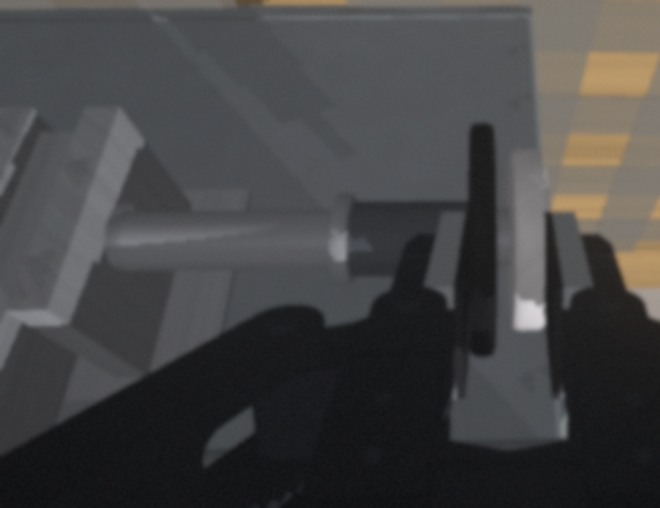

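The nose has entered the near lug at crop (105,240), with no extra force. I correct 1.6 mm while advancing.

servo_tool(
  series="1 0.0016 0 0.0007 0 0.1 0.1;1 0.0016 -0.004 0.0006 0 0.1 0.1;1 0.0016 -0.009 0.0003 0 0.1 0.1;1 0.0016 -0.014 0.0001 0 0.1 0.1;1 0.0016 -0.018 0 0 0.1 0.1;1 0.0016 -0.018 0 0 0.1 0.1;1 0.0016 -0.018 0 0 0.1 0.1",
)

```text
time_s: 12.03
eef_pos: [0.6232, 0.0551, 0.1117]
eef_rot: [0.342, -0.023, 0.939, 0.027]
wrist_force: [-0.1, 0.7, -2.0]
opening: 0.175
grasp_force: 60.0
```

```bash
cat > st.py <<'E'
from h import *
np.set_printoptions(suppress=True,precision=4)
o=ctrl.get_obs(); A=rot(o['eef_rot']); r=R.from_euler('z',-2.25,degrees=True)
x=[-.0026,.004,.0012,.041]
print('mid,nose',[r.apply(A.apply([x[0]+x[1]*(y+.055),y,x[2]+x[3]*(y+.055)])+o['eef_pos']-HASP) for y in(-.0552,-.1012)])
for b in (.02,.005,0): p,M=inspose(x,-.0552,b); goto(p,M)
print(r.apply(o['wrist_force']),o['torque'],o['opening'])
E
python3 st.py
```

```text
mid,nose [array([0.0006, 0.0333, 0.0006]), array([ 0.0006, -0.0127,  0.0006])]
shift [ 0.0009 -0.0133 -0.0005] turn [-0.03  0.11 -0.04] rows>= 0.3
shift [ 0.0008 -0.0283 -0.0011] turn [-0.03  0.11 -0.04] rows>= 0.7
shift [ 0.0008 -0.0333 -0.0013] turn [-0.03  0.11 -0.04] rows>= 0.8
[-0.0679  0.6611 -2.008 ] [0.0195 0.5677 0.0772] 0.17538331802204624
```

servo_tool(
  series="1 0.0008 -0.004 -0.0001 0 0.1 0;1 0.0008 -0.009 -0.0003 0 0.1 0;1 0.0008 -0.014 -0.0005 0 0.1 0;1 0.0008 -0.019 -0.0007 0 0.1 0;1 0.0008 -0.024 -0.0009 0 0.1 0;1 0.0008 -0.028 -0.0011 0 0.1 0;1 0.0008 -0.028 -0.0011 0 0.1 0",
)

```text
time_s: 12.62
eef_pos: [0.6238, 0.0262, 0.1113]
eef_rot: [0.342, -0.023, 0.939, 0.026]
wrist_force: [-0.1, -0.3, -2.1]
opening: 0.18
grasp_force: 60.1
```

```bash
python3 st.py
```

```text
mid,nose [array([0.0001, 0.0044, 0.0002]), array([ 0.0001, -0.0417,  0.0002])]
shift [0.0004 0.0156 0.0006] turn [-0.08  0.04 -0.06] rows>= 0.4
shift [0.0003 0.0006 0.    ] turn [-0.08  0.04 -0.06] rows>= 0.0
shift [ 0.0003 -0.0044 -0.0002] turn [-0.08  0.04 -0.06] rows>= 0.1
[-0.1129 -0.2971 -2.052 ] [0.0483 0.4706 0.0658] 0.18014148591720477
```

Nearly home with no resistance. Pushing the last 4–5 mm.

servo_tool(
  series="1 0.0003 -0.001 0 0 0 0;1 0.0003 -0.002 -0.0001 0 0 0;1 0.0003 -0.003 -0.0001 0 0 0;1 0.0003 -0.004 -0.0002 0 0 0;1 0.0003 -0.005 -0.0002 0 0 0;1 0.0003 -0.005 -0.0002 0 0 0;1 0.0003 -0.005 -0.0002 0 0 0",
)

```text
time_s: 13.2
eef_pos: [0.6235, 0.0228, 0.1109]
eef_rot: [0.342, -0.024, 0.939, 0.027]
wrist_force: [-0.4, 2.2, -1.2]
opening: 0.179
grasp_force: 60.1
```

```bash
python3 st.py
```

```text
mid,nose [array([-0.0003,  0.001 , -0.0002]), array([-0.0003, -0.0451, -0.0002])]
shift [-0.0003  0.019   0.0008] turn [ 0.02  0.   -0.  ] rows>= 0.5
shift [-0.0003  0.004   0.0002] turn [ 0.02  0.   -0.  ] rows>= 0.1
shift [-0.0004 -0.001   0.    ] turn [ 0.02  0.   -0.  ] rows>= 0.0
[-0.2894  2.2078 -1.2128] [0.3662 0.4503 0.3347] 0.179064599904647
```

servo_tool(
  series="1 0 -0.001 0 0 0 0;1 0 -0.002 0 0 0 0;1 0 -0.002 0 0 0 0;1 0 -0.002 0 0 0 0",
)

```text
time_s: 13.53
eef_pos: [0.6232, 0.0226, 0.1109]
eef_rot: [0.341, -0.025, 0.939, 0.028]
wrist_force: [-1.1, 9.8, 1.7]
opening: 0.181
grasp_force: 59.6
```

```bash
python3 st.py; python3 - <<'E'
from h import *
np.set_printoptions(suppress=True,precision=4)
o,c,L=pintool(); A=rot(o['eef_rot']); B=R.from_euler('z',-2.25,degrees=True).apply(A.apply(L)+o['eef_pos']-HASP)
S=B[(abs(B[:,0])<.035)&(abs(B[:,2])<.035)]
for y in np.arange(-.07,.075,.003):
    s=S[abs(S[:,1]-y)<.0015]
    if len(s)>4: print(y.round(3),len(s),'x',s[:,0].min().round(4),s[:,0].max().round(4),'zmax',s[:,2].max().round(4))
E
```

```text
mid,nose [array([-0.0003,  0.0008, -0.0004]), array([-0.0002, -0.0452, -0.0005])]
shift [-0.0005  0.0192  0.001 ] turn [ 0.22 -0.05  0.05] rows>= 0.5
shift [-0.0005  0.0042  0.0003] turn [ 0.22 -0.05  0.05] rows>= 0.1
shift [-0.0006 -0.0008  0.0001] turn [ 0.22 -0.05  0.05] rows>= 0.0
[-0.7222  9.8743  1.6642] [1.1843 0.2052 1.214 ] 0.18094188498137717
-0.07 470 x 0.0326 0.035 zmax 0.0349
-0.067 463 x 0.0327 0.035 zmax 0.0349
-0.064 402 x 0.032 0.035 zmax 0.0349
-0.061 413 x 0.0327 0.035 zmax 0.0347
-0.058 376 x 0.0326 0.035 zmax 0.033
-0.055 338 x 0.0324 0.035 zmax 0.0313
-0.052 319 x 0.0328 0.035 zmax 0.0294
-0.049 300 x 0.0328 0.035 zmax 0.0272
-0.046 302 x -0.003 0.035 zmax 0.0259
-0.043 336 x -0.0049 0.035 zmax 0.0244
-0.04 357 x -0.0056 0.035 zmax 0.0225
-0.037 292 x -0.0074 0.035 zmax 0.0204
-0.034 246 x -0.0082 0.035 zmax 0.0184
-0.031 234 x -0.0089 0.035 zmax 0.0167
-0.028 222 x -0.0081 0.0332 zmax 0.0164
-0.025 204 x -0.0088 0.0322 zmax 0.0147
-0.022 204 x -0.0083 0.0033 zmax 0.0077
-0.019 131 x -0.008 -0.0014 zmax 0.007
-0.013 402 x -0.0189 -0.0004 zmax 0.0253
-0.01 790 x 
[... 399 characters left out ...]
.0119 0.0348 zmax 0.0103
0.023 309 x -0.011 0.035 zmax 0.0091
0.026 281 x -0.0105 0.035 zmax 0.0093
0.029 256 x -0.0107 0.0349 zmax 0.0093
0.032 188 x -0.0348 0.0349 zmax 0.0261
0.035 320 x -0.035 0.0348 zmax 0.0261
0.038 319 x -0.0346 0.0349 zmax 0.0259
0.041 197 x -0.0349 0.0349 zmax 0.035
0.044 287 x -0.0349 0.035 zmax 0.035
0.047 777 x -0.0349 0.035 zmax 0.035
0.05 946 x -0.0294 0.035 zmax 0.0348
0.053 599 x -0.029 0.035 zmax 0.0349
0.056 866 x -0.0227 0.035 zmax 0.035
0.059 813 x -0.0236 0.035 zmax 0.035
0.062 937 x -0.035 0.035 zmax 0.0348
0.065 378 x -0.035 0.035 zmax 0.0347
0.068 201 x -0.0349 0.035 zmax 0.0349
0.071 209 x -0.035 0.035 zmax 0.0348
0.074 246 x -0.0349 0.035 zmax 0.027
```

Shoulder seated: about 10 N resistance, nose 46 mm beyond the hasp's middle. Release and withdraw along the tool axis.

servo_tool(
  series="0.7 0 0 0 0 0 0;0.2 0 0 0 0 0 0;0.2 0 0.001 0 0 0 0;0.2 0 0.001 0 0 0 0;0.2 0 0.001 -0.01 0 0 0;0.2 0 0.001 -0.03 0 0 0;0.2 0 0.001 -0.06 0 0 0;0.2 0 0.001 -0.09 0 0 0;0.2 0 0.001 -0.12 0 0 0;0.2 0 0.001 -0.12 0 0 0;0.2 0 0.001 -0.12 0 0 0",
)

```text
time_s: 14.5
eef_pos: [0.5479, 0.0122, 0.2059]
eef_rot: [0.345, -0.023, 0.938, 0.025]
wrist_force: [0.5, 0.6, -0.8]
opening: 0.399
grasp_force: 0.0
```

```bash
python3 - <<'E'
from h import *
np.set_printoptions(suppress=True,precision=4)
shot('wrist');o,c,L=pintool(); A=rot(o['eef_rot']); B=R.from_euler('z',-2.25,degrees=True).apply(A.apply(L)+o['eef_pos']-HASP)
print(o['eef_pos'],o['wrist_force'],o['opening'])
S=B[(abs(B[:,0])<.032)&(abs(B[:,2])<.035)]
for y in np.arange(-.05,.075,.002):
    s=S[abs(S[:,1]-y)<.001]
    if len(s)>4: print(y.round(3),len(s),'x',s[:,0].min().round(4),'zmax',s[:,2].max().round(4))
d=c['img']; cv2.imwrite('pics/w7.png',d[...,::-1])
s=shot('scene');Q=cloud(s).reshape(-1,3)
for lo in(.63,.67,.71,.75,.78):
    t=Q[(Q[:,0]>lo)&(Q[:,0]<lo+.02)&(Q[:,1]>.03)&(Q[:,1]<.07)&(Q[:,2]>.1)&(Q[:,2]<.25)]; print(lo,len(t),np.median(t[:,2]))
E
```

```text
[0.5474 0.0126 0.204 ] [-0.3168  0.5814  0.3928] 0.39935947803925004
-0.044 16 x -0.0022 zmax 0.002
-0.042 20 x -0.0028 zmax 0.0029
-0.04 23 x -0.0037 zmax 0.0034
-0.038 32 x -0.0049 zmax 0.0044
-0.036 33 x -0.0059 zmax 0.0051
-0.034 36 x -0.0063 zmax 0.0058
-0.032 47 x -0.0068 zmax 0.0059
-0.03 46 x -0.0065 zmax 0.0162
-0.028 98 x -0.0069 zmax 0.0275
-0.026 94 x -0.0065 zmax 0.0275
-0.024 91 x -0.0067 zmax 0.0279
-0.022 84 x -0.0072 zmax 0.0273
-0.02 89 x -0.007 zmax 0.0273
-0.018 69 x -0.007 zmax 0.0272
-0.016 24 x -0.007 zmax 0.0275
-0.014 38 x -0.0182 zmax 0.0278
-0.012 206 x -0.019 zmax 0.0277
-0.01 193 x -0.0187 zmax 0.0256
-0.008 176 x -0.0188 zmax 0.0251
-0.006 311 x -0.0192 zmax 0.0252
-0.004 20 x -0.0151 zmax 0.0317
-0.002 151 x -0.016 zmax 0.0348
0.0 154 x -0.0159 zmax 0.0346
0.002 163 x -0.0162 zmax 0.0349
0.004 352 x -0.0162 zmax 0.035
0.006 46 x -0.0183 zmax 0.0279
0.008 214 x -0.0188 zmax 0.0285
0.01 218 x -0.0191 zmax 0.028
0.012 223 x -0.0193 zmax 0.0284
0.014 428 x -0.0189 zmax 0.0277
0.016 121 x -0.0114 zmax 0.0271
0.018 127 x -0.0117 zmax 0.0272
0.02 118 x -0.0095
[... 231 characters left out ...]
0.036 65 x -0.0102 zmax 0.0078
0.038 44 x -0.0099 zmax 0.0087
0.04 66 x -0.0105 zmax 0.0077
0.042 43 x -0.0107 zmax 0.0076
0.044 62 x -0.0105 zmax 0.0082
0.046 86 x -0.0282 zmax 0.0245
0.048 165 x -0.0293 zmax 0.0265
0.05 193 x -0.0298 zmax 0.0268
0.052 120 x -0.0295 zmax 0.0265
0.054 35 x -0.0083 zmax 0.0061
0.056 43 x -0.0088 zmax 0.0057
0.058 42 x -0.0093 zmax 0.0059
0.06 37 x -0.0087 zmax 0.0057
0.062 98 x -0.023 zmax 0.0155
0.064 178 x -0.0238 zmax 0.0206
0.066 132 x -0.0237 zmax 0.0209
0.068 133 x -0.0242 zmax 0.0208
0.07 101 x -0.0236 zmax 0.021
0.63 92 0.17093965654422916
0.67 99 0.17090072662971634
0.71 100 0.17086924142595494
0.75 111 0.1739399543298309
0.78 175 0.16927047752365965
```

View pics/w7.png

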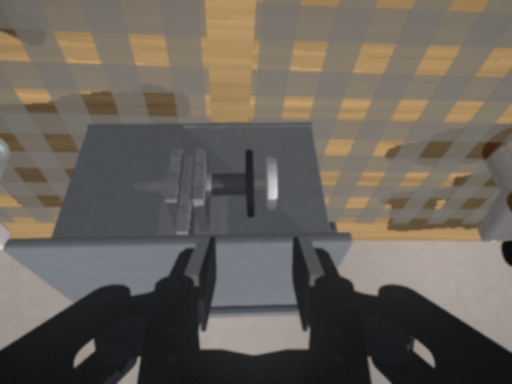

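The pin is seated: collar against the lug at (207,185), shank through both lugs, nose at (140,187). The disc-to-button span is 24 mm, so the button is out. The lid measures flat and the gripper is clear of everything.

```bash
python3 -c "
from bench import ctrl
print(ctrl.hand_in())"
```

```text
the job is handed in; nothing more can be done
None
```

The job is handed in, with no verdict returned: the lid measured flat and shut, the pin was through the hasp with its shoulder against the lug and its button sprung out, the gripper was clear, and I never worked near the jar, bottle or beaker.

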